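Prop up the cast rest on its over-centre leg

TASK

Prop up the tilting rest that carries the white stone cast: take its red grip and swing the spring-loaded leg up and over towards the robot, past the middle, until it locks against its stop and the plate stands sloped on it. Let go, and leave the rest with the tan cast folded down.

Things in the scene. Friction and masses are not known exactly. Their poses are not given: they have to be found in the camera images.
- white_grip (a point): Centre of the red round grip bar, 12 mm thick, 43 mm long, on the leg of the rest with the white (light grey) cast. It sticks out sideways along -y (robot's right) from the steel leg, free at its end. It swings in a vertical arc of 80 mm radius about the axle: 62 mm above the bench when folded, 102 at most, 85 when locked. y along the bar, x along the leg away from the axle.
- white_axle (a point): Middle of that leg's axle, 22 mm above the bench, on the fixed rest; the grip swings in the plane 70 mm along -y from it. x away from the robot towards the folded leg, y along the axle, z up. Base 140x104x12 mm, centre 25 mm along -x. A steel plate hinged at the near end carries the 58x65x33 mm cast; the leg props it from 11 to 31 degrees; all below 110 mm.
- white_leg (a joint): Angle of that leg, rad: 0 folded (30 degrees above level, pointing along the axle point's +x), growing as it swings up and over towards -x; 1.71 locked against its stop, 38 degrees past upright. A spring pushes it back towards 0 before about 1.1 (upright) and on to 1.71 after about 1.3; about 4 N at the grip starts it.
- tan_leg (a joint): Leg angle, rad, of the second, identical rest, which carries the tan (yellowish) cast: 0 folded, and it must stay folded. It stands 20 to 33 cm from the white one, on either side.

How it is judged:
By the outcome, as a careful person would: the job done as asked, in the order asked, and still so for the second after the job is handed in, with the robot touching nothing.
It also fails if it takes over 29 s, if anything falls off the work surface, if the arm or the gripper's body presses on something with over 40 N, if the wrist force passes 120 N, or if a joint passes its speed limit or range.

ROBOT

A 6-joint arm with a two-finger parallel gripper is mounted at the origin on a cart in front of the work surface, level with it; the furniture and walls round the work are solid. World frame = base frame: x ahead of the robot, y to its left, z up, the work surface at z = 0. Lengths are in m, angles in rad, forces in N, time in s.
With the tool pointing down it reaches from about 0.25 to 0.8 m from the base axis. Payload 8.5 kg.
Tool frame: the origin (TCP) lies on the centre line of the jaws, within the pads' length; the fingertips stand 19 mm ahead of it and the grasp point (between the pads) is the TCP (r.tip_reach is the distance from the TCP to the fingertips, in m); z points along the fingers, y is the direction in which the jaws open and shut (so a half turn about z gives the same grasp; the last joint's range is limited). The gripper opens to 85 mm and grips with 20 to 120 N. Pads are 22 mm wide; open, the fingers measure 114 mm over their backs; the gripper's body (76 mm by 85 mm) begins 54 mm behind the grasp point. The pads swing forward as they close: fully open they stand 13 mm farther back than shut.
Start: joints at [-1.205, 0.238, -0.013, 1.319, 0, 1.571], TCP at [0.188, -0.49, 0.25] pointing down, gripper open.
Joint ranges: [-2.66, 2.66], [-1.03, 1.9], [-1.14, 1.46], [-1.82, 2.27], [-1.45, 1.34], [-3.14, 3.14]. Speed limits (rad/s): [2.22, 2.22, 2.79, 3.14, 3.14, 3.14].

INTERFACE

Orientations are given as a unit quaternion [w, x, y, z].
In Python, from rig import r, imaging gives the robot as it stands. The module is installed in compiled form; this text tells all that it offers.
- The arm moves only by the tool arm_command, never from a script. Its argument "commands" is a list of rows, each a list of 7 numbers: the turn, a rotation vector about the tool's x, y, z in degrees, then the shift along the tool's x, y, z in mm, then the closure, from 0 (fully open) to 1 (shut). A call has 1 to 12 rows; each row is the pose to reach, as a shift and turn from the pose commanded when the call began, along the tool's axes at that moment; what a row does not reach only later rows make up. A row lasts 1/10 s, in which the tool goes at most 50 mm and 8.59 degrees, less where a joint would pass 70% of its speed; a pose out of reach is approached as far as the arm can. A call with a gripper value outside its range is refused whole. The fingers move at their own pace and stop on an object; the grip force is fixed at half the most. Time passes only in rows, so rows that repeat a pose let the fingers close. It gives the time, the measured TCP pose, the force and the opening at its end, in the units of the state.
- r.state(): the state, without advancing time (a new reading comes with each control period).
- imaging.camera(name): name is "scene" or "side" or "wrist"; returns a dict with "frame" (480x640x3 uint8, red, green, blue), "range_z" (480x640 float32, m along the optical axis (not along the pixel's ray), 0 where there is no reading), "K" (3x3 intrinsics, pixels), "origin" and "rotation" of the camera in the world; the wrist camera has in their place "mount" (4x4, takes a point from camera to tool coordinates, whose origin is the TCP and whose axes are the flange's). Camera axes: x right, y down, z forward; pixel columns grow to the right and rows downward; lengths in m; the calibration is good to about 2 mm. A picture is of the moment at which its call begins: read the wrist's pose just before it.
- r.sign_off(): hands the job in, once; it reports no verdict.
Trained networks look in a picture, given as the dict that the camera call returned (one of the last four; its "shot" number tells which), for a name from the list of things; names that differ only in an ending like _2 or _b are one class to them, and where a whole thing is asked for, a point or a joint stands for the part that bears it (a point fixed in the world has none). Each returns a list of dicts, best first, with "p" (0 to 1); they miss things now and then, are a little off and sometimes report something else, mostly with a low value. They report only what shows in the picture. A call takes as long as a camera call.
- imaging.masks_of(picture, query): "pixels" (480x640 bool, what is visible of it) and "box" ([centre column, centre row, width, height] in pixels, round what is visible of it).
The state is a dict: "time_s": time; "joint_pos": joint angles; "joint_vel": joint speeds; "joint_torque": joint torques, N m; "ee_pos": TCP position; "tcp_rot": TCP orientation; "force": force on the tool from outside, world axes, zero at the start; "wrist_torque": the same for the moment, N m; "finger_gap": finger opening in m.
Only numpy, scipy, OpenCV 4.12 (cv2) and the standard library are available. Lean on these libraries where they do the work, as an engineer would, in place of code of your own. Each camera call takes 0.05 s, during which the arm holds its last target.

## Working session

There is one attempt and no reset: what is moved stays moved. The work goes in short steps, Python scripts to look and compute and a tool call to move; the robot and the scene stay as the last step left them, time stands still between calls to the robot, and variables do not carry over. Pictures are saved under pics/ and viewed, and the job is handed in when it is done.

Besides the shell and the picture viewer there is one more tool, called after "Call:" as name(argument=value, ...) on one line, values as JSON. arm_command: Moves the arm, as the interface text tells. Its arguments: {"type":"object","properties":{"commands":{"type":"array"}},"required":["commands"]}

```bash
mkdir -p pics
cat > h.py <<'E'
from rig import r, imaging
import numpy as np, cv2
def save(p,n):
    cv2.imwrite('pics/'+n+'.png',cv2.cvtColor(p['frame'],cv2.COLOR_RGB2BGR))
def pts(p,mask):
    v,u=np.nonzero(mask&(p['range_z']>0)); z=p['range_z'][v,u]; K=p['K']
    c=np.stack([(u-K[0,2])/K[0,0]*z,(v-K[1,2])/K[1,1]*z,z],1)
    return c@np.array(p['rotation']).T+np.array(p['origin'])
E
python3 - <<'E'
from h import *
s=r.state(); print(s)
for n in ['scene','side']:
    p=imaging.camera(n); save(p,n+'0'); np.savez(n+'0.npz',**{k:p[k] for k in('frame','range_z','K','origin','rotation')})
    for q in ['white_grip','white_leg','white_axle','tan_leg']:
        try:
            for d in imaging.masks_of(p,q)[:3]:
                w=pts(p,d['pixels']); print(n,q,round(d['p'],2),np.round(d['box']), np.round(np.median(w,0),3) if len(w) else None, np.round(w.min(0),3),np.round(w.max(0),3))
        except Exception as e: print(n,q,e)
E
```

```text
{'time_s': 0.0, 'joint_pos': array([-1.20501867e+00,  2.38741768e-01, -1.42283991e-02,  1.31919433e+00,
        3.39469407e-05,  1.57078817e+00]), 'joint_vel': array([-0.00165664,  0.00030481,  0.00082885,  0.00085818, -0.00014129,
        0.00112936]), 'joint_torque': array([ 3.50124210e-03, -5.38778114e+01,  3.46439087e+01,  1.84892979e-02,
       -6.99065799e-05, -8.87282482e-06]), 'ee_pos': array([ 0.18765457, -0.48991509,  0.24970813]), 'tcp_rot': array([-6.75765401e-04,  9.83321433e-01,  1.81874935e-01, -1.07722407e-04]), 'force': array([-0.0685863 ,  0.13445023, -0.62398147]), 'wrist_torque': array([ 0.02119043, -0.03574868,  0.04569505]), 'finger_gap': 0.08545660042568654}
scene white_grip matmul: Input operand 1 has a mismatch in its core dimension 0, with gufunc signature (n?,k),(k,m?)->(n?,m?) (size 4 is different from 3)
scene white_leg matmul: Input operand 1 has a mismatch in its core dimension 0, with gufunc signature (n?,k),(k,m?)->(n?,m?) (size 4 is different from 3)
scene white_axle matmul: Input operand 1 has a mismatch in its core dimension 0, with gufunc signature (n?,k),(k,m?)->(n?,m?) (size 4 is different from 3)
scene tan_leg matmul: Input operand 1 has a mismatch in its core dimension 0, with gufunc signature (n?,k),(k,m?)->(n?,m?) (size 4 is different from 3)
side white_grip matmul: Input operand 1 has a mismatch in its core dimension 0, with gufunc signature (n?,k),(k,m?)->(n?,m?) (size 4 is different from 3)
side white_leg matmul: Input operand 1 has a mismatch in its core dimension 0, with gufunc signature (n?,k),(k,m?)->(n?,m?) (size 4 is different from 3)
side white_axle matmul: Input operand 1 has a mismatch in its core dimension 0, with gufunc signature (n?,k),(k,m?)->(n?,m?) (size 4 is different from 3)
side tan_leg matmul: Input operand 1 has a mismatch in its core dimension 0, with gufunc signature (n?,k),(k,m?)->(n?,m?) (size 4 is different from 3)
```

Rotation is a quaternion.

```bash
cat > h.py <<'E'
from rig import r, imaging
import numpy as np, cv2
from scipy.spatial.transform import Rotation as R
def Q(q): return R.from_quat(np.array(q)[[1,2,3,0]]).as_matrix()
def save(p,n):
    cv2.imwrite('pics/'+n+'.png',cv2.cvtColor(p['frame'],cv2.COLOR_RGB2BGR))
def pts(p,mask,s=None):
    v,u=np.nonzero(mask&(p['range_z']>0)); z=p['range_z'][v,u]; K=p['K']
    c=np.stack([(u-K[0,2])/K[0,0]*z,(v-K[1,2])/K[1,1]*z,z],1)
    if 'mount' in p:
        m=np.array(p['mount']); c=c@m[:3,:3].T+m[:3,3]
        return c@Q(s['tcp_rot']).T+s['ee_pos']
    return c@Q(p['rotation']).T+np.array(p['origin'])
E
python3 - <<'E'
from h import *
for n in ['scene','side']:
    p=imaging.camera(n); save(p,n+'0')
    for q in ['white_grip','white_leg','white_axle','tan_leg']:
        try:
            for i,d in enumerate(imaging.masks_of(p,q)[:3]):
                w=pts(p,d['pixels']); print(n,q,round(d['p'],2),np.round(d['box']), len(w))
                if len(w):print(np.round(np.median(w,0),3),np.round(w.min(0),3),np.round(w.max(0),3))
        except Exception as e: print(n,q,e)
    print(p['K'],p['origin'],p['rotation'])
E
```

```text
scene white_grip 0.76 [348. 322.  74.  70.] 807
[ 0.565 -0.314  0.048] [ 0.513 -0.364 -0.005] [ 0.617 -0.217  0.071]
scene white_leg 0.78 [351. 318.  68.  66.] 739
[ 0.567 -0.315  0.05 ] [ 0.513 -0.364 -0.005] [ 0.61  -0.219  0.071]
scene white_axle 0.7 [318. 330. 136.  82.] 6487
[ 0.502 -0.282  0.042] [ 0.425 -0.364 -0.005] [ 0.615 -0.186  0.075]
scene tan_leg 0.93 [344. 212.  67.  56.] 491
[ 0.655 -0.091  0.049] [ 0.604 -0.131  0.001] [0.699 0.003 0.071]
[[557.99757147   0.         323.5996752 ]
 [  0.         557.99757147 247.14489063]
 [  0.           0.           1.        ]] [ 0.3501486  -0.70139976  0.72718053] [-0.34847315  0.9152358  -0.18929299  0.07126049]
side white_grip 0.7 [339. 272.  56.  50.] 497
[ 0.565 -0.316  0.05 ] [ 0.512 -0.365 -0.006] [ 0.635 -0.226  0.069]
side white_axle 0.68 [308. 280. 115.  65.] 4390
[ 0.495 -0.284  0.036] [ 0.424 -0.364  0.001] [ 0.592 -0.175  0.073]
side tan_leg 0.63 [327. 210.  49.  30.] 307
[ 0.652 -0.092  0.049] [ 0.6   -0.133  0.002] [0.74  0.003 0.069]
[[459.67174683   0.         321.57651053]
 [  0.         459.67174683 231.37938006]
 [  0.           0.           1.        ]] [ 0.26612237 -0.84591321  0.52743098] [-0.4667381   0.85441111 -0.2022935   0.10589873]
```

View pics/scene0.png

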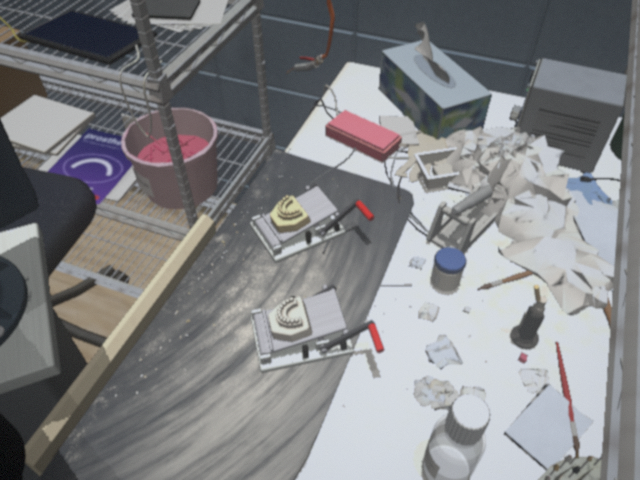

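View pics/side0.png

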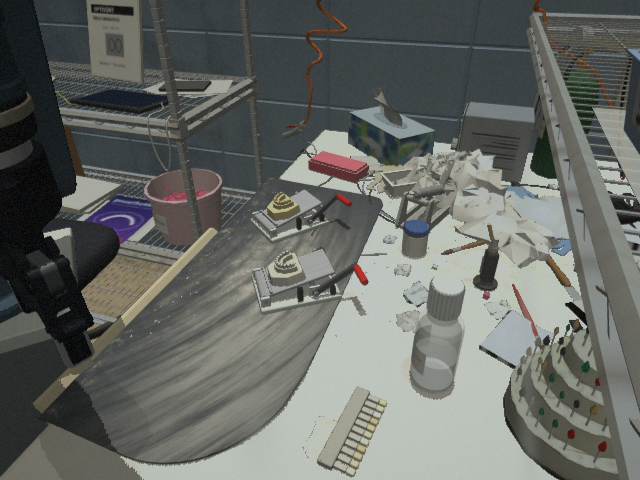

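The white rest is the nearer one, with its red grip at scene (376,337) and side (361,274). The tan rest is behind it, with its grip at scene (364,210). Next I'll measure the red bar and the rest's yaw.

Run:
```python
from h import *
for n in ['scene','side']:
    p=imaging.camera(n)
    f=p['frame'].astype(int); red=(f[...,0]>110)&(f[...,1]<70)&(f[...,2]<70)
    for q,(c,rr) in {'w':((376,337),(361,274)),'t':((364,210),(343,200))}.items() if 0 else {'w':(376,337) if n=='scene' else (361,274),'t':(364,210) if n=='scene' else (343,200)}.items():
        m=np.zeros((480,640),bool); m[rr-22:rr+22,c-22:c+22]=1; m&=red
        v,u=np.nonzero(m); print(n,q,m.sum(),u.min(),u.max(),v.min(),v.max())
        w=pts(p,m); w=w[w[:,2]>0.04]; ce=np.median(w,0); _,S,V=np.linalg.svd(w-w.mean(0)); d=V[0]
        pr=(w-w.mean(0))@d; print(len(w),ce.round(4),w.mean(0).round(4),d.round(3),np.percentile(pr,[1,99]).round(4),w.min(0).round(3),w.max(0).round(3),'zpct',np.percentile(w[:,2],[50,95]).round(4))
        # ends
        for s in np.percentile(pr,[1,99]): print('  end',(w.mean(0)+s*d).round(4))
    # base edge: points of axle mask near z 0.005..0.02
    for q in ['white_axle']:
        d=imaging.masks_of(p,q)[0]; w=pts(p,d['pixels'])
        b=w[(w[:,2]>0.03)&(w[:,2]<0.11)]
        rect=cv2.minAreaRect(b[:,:2].astype(np.float32)*1000); print('upper',rect)
        b=w[(w[:,2]>0.006)&(w[:,2]<0.017)]; print(len(b)); print('base',cv2.minAreaRect(b[:,:2].astype(np.float32)*1000))
    c={'scene':(330,325),'side':(310,270)}[n]
    im=cv2.cvtColor(p['frame'],cv2.COLOR_RGB2BGR)[c[1]-60:c[1]+60,c[0]-90:c[0]+70]
    cv2.imwrite(f'pics/{n}_z1.png',cv2.resize(im,None,fx=5,fy=5,interpolation=cv2.INTER_CUBIC))
```

```text
scene w 3 368 378 326 350
3 [ 0.5807 -0.3226  0.0648] [ 0.5799 -0.3355  0.0648] [-0.134 -0.991  0.019] [-0.0138  0.026 ] [ 0.576 -0.362  0.064] [ 0.583 -0.322  0.065] zpct [0.0648 0.0652]
  end [ 0.5817 -0.3218  0.0645]
  end [ 0.5764 -0.3612  0.0653]
scene t 120 356 373 202 218
119 [ 0.6775 -0.11    0.0663] [ 0.6778 -0.1106  0.0661] [ 0.138 -0.99  -0.008] [-0.0217  0.0198] [ 0.672 -0.131  0.061] [ 0.686 -0.087  0.07 ] zpct [0.0663 0.0682]
  end [ 0.6748 -0.0891  0.0663]
  end [ 0.6806 -0.1302  0.0659]
upper ((514.7994384765625, -277.6985168457031), (147.97303771972656, 165.59603881835938), 80.00273895263672)
1432
base ((501.5587463378906, -258.9437561035156), (105.04181671142578, 139.96958923339844), 80.05718231201172)
side w 111 353 367 265 282
111 [ 0.5804 -0.3437  0.0665] [ 0.5802 -0.3432  0.0662] [-0.17  -0.985 -0.005] [-0.0215  0.0199] [ 0.572 -0.364  0.062] [ 0.589 -0.319  0.069] zpct [0.0665 0.0683]
  end [ 0.5839 -0.3221  0.0663]
  end [ 0.5768 -0.3628  0.0661]
side t 64 337 350 194 204
58 [ 0.6765 -0.1115  0.0662] [ 0.6769 -0.1105  0.0659] [ 0.101 -0.995  0.008] [-0.0224  0.0192] [ 0.672 -0.13   0.063] [ 0.686 -0.088  0.069] zpct [0.0662 0.0681]
  end [ 0.6747 -0.0882  0.0657]
  end [ 0.6789 -0.1296  0.066 ]
upper ((512.9833984375, -286.88177490234375), (153.34503173828125, 155.92739868164062), 88.41386413574219)
1174
base ((500.4608154296875, -259.1861572265625), (105.5478744506836, 139.67103576660156), 80.06928253173828)
```

View pics/scene_z1.png

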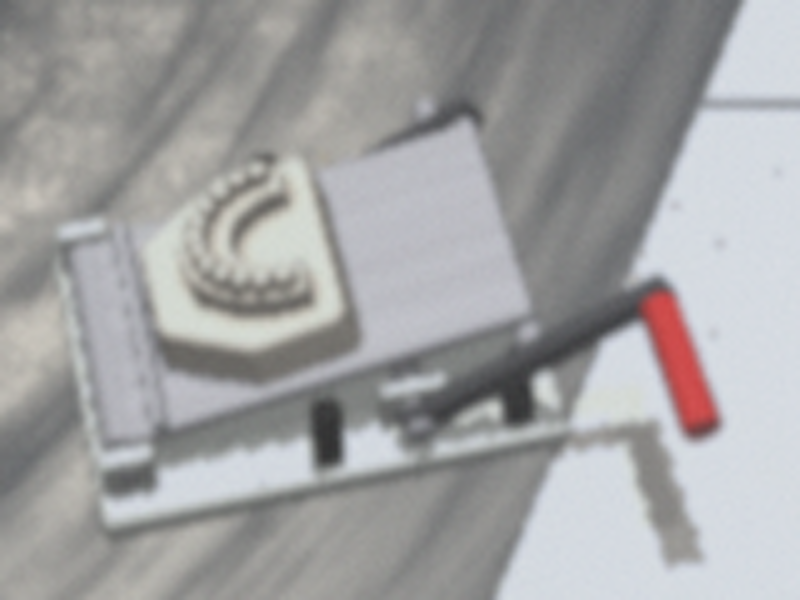

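Run:
```python
from h import *
p=imaging.camera('scene')
w=pts(p,np.ones((480,640),bool))
for x0 in np.arange(0.2,0.95,0.05):
    row=[]
    for y0 in np.arange(-0.75,0.1,0.05):
        m=(abs(w[:,0]-x0)<.025)&(abs(w[:,1]-y0)<.025)
        row.append('%4d'%(1000*w[m,2].max()) if m.sum()>3 else '   .')
    print('%.2f'%x0,' '.join(row))
s=r.state(); A=Q(s['tcp_rot'])
print(A.round(3))
G=np.array([.581,-.344,.16]); print('shift tool mm',(A.T@(G-s['ee_pos'])*1000).round(1), 'yaw', np.degrees(np.arctan2(A[1,1],A[0,1])))
```

```text
0.20    .    .    .    .    .  399  386    .    6    5    6    1  -68  -68  326  319    .
0.25    .    .    .    .    .  401    .    6    7    6    5    5    0  -68  -69    .    .
0.30    .    .    .    .    .    .    .    6    6    7    7    6    5    0  -69  -68    .
0.35    .    .    .    .    .    .    5    6    6    7    6    6    7    5    0  -69  -68
0.40    .    .    .    .    .    .    8    7    6    9    6    6    6    6    5    0  -68
0.45    .    .    .    .    .    0    6    6    6   54   70   37    6    6    6    6    0
0.50    .    .    .    .    .    0    0    5    7   72   72   52    6   31   37   33    5
0.55    .    .  378    .  111  110    0    0   63   63   53   49    6   65   72   53    5
0.60    .    .  378  377  170  170   12   14   69   68    6    6   11   64   69   59    6
0.65    .    .    .  377  377   -1   16   16    6    0    6    6   64   69   53   54    6
0.70    .    .    .  113  377  377   16   14   17    9    3    6   68   70    6    6    6
0.75    .    .    .  103    9  377  375    0    6   56   60    8    6    6    6    6    6
0.80    .    .    .   -1    9   14  376  374    0    9   58   90   84    6    6    9   30
0.85    .    .    .    .    0    2    8  374  373    8   13   83   83    0   33   32   29
0.90    .    .    .    .    .    0    0   36  372  372   38   67  102   59   51   32   88
[[ 0.934  0.358 -0.   ]
 [ 0.358 -0.934  0.   ]
 [-0.    -0.    -1.   ]]
shift tool mm [419.5   4.1  90.3] yaw -69.04049131163913
```

Call:
arm_command(commands=[[0, 0, -8, 47, 0, 5, 0], [0, 0, -16, 94, 1, 10, 0], [0, 0, -24, 141, 1, 20, 0], [0, 0, -32, 188, 2, 30, 0], [0, 0, -40, 235, 2, 40, 0], [0, 0, -48, 282, 3, 50, 0], [0, 0, -54, 329, 3, 60, 0], [0, 0, -59, 376, 4, 70, 0], [0, 0, -59, 419, 4, 80, 0], [0, 0, -59, 419, 4, 80, 0], [0, 0, -59, 419, 4, 80, 0]])

```text
time_s: 2.35
ee_pos: [0.5811, -0.3432, 0.1692]
tcp_rot: [-0.001, 0.766, 0.643, -0.0]
force: [-0.1, 0.5, 0.6]
finger_gap: 0.0853
```

Run:
```python
from h import *
s=r.state(); A=Q(s['tcp_rot']); print(s['time_s'],s['ee_pos'],A.round(3),s['force'],s['joint_pos'].round(2))
p=imaging.camera('wrist'); save(p,'w1')
for d in imaging.masks_of(p,'white_grip')[:2]: print(d['p'],d['box'])
f=p['frame'].astype(int); m=(f[...,0]>100)&(f[...,1]<75)&(f[...,2]<75)
w=pts(p,m,s); k=(w[:,2]>.05)&(w[:,2]<.08)&(abs(w[:,0]-.58)<.04)&(abs(w[:,1]+.344)<.04); w=w[k]; print(len(w))
if len(w):
    _,_,V=np.linalg.svd(w-w.mean(0)); pr=(w-w.mean(0))@V[0]; print(w.mean(0),V[0],np.percentile(pr,[1,99]),np.percentile(w,[2,98],axis=0).round(4))
    print('mid',w.mean(0)+V[0]*np.percentile(pr,[1,99]).mean())
```

```text
2.35 [ 0.58106893 -0.34320636  0.1692216 ] [[ 0.173  0.985 -0.002]
 [ 0.985 -0.173  0.001]
 [ 0.    -0.002 -1.   ]] [-0.12408523  0.48738745  0.6484203 ] [-0.53  0.53  0.23  1.27 -0.    1.21]
0.94 [265.8, 170.1, 113.5, 201.5]
610
[ 0.58252571 -0.34130989  0.06683513] [-1.95803046e-01 -9.80643189e-01  3.20801489e-04] [-0.02109992  0.02048531] [[ 0.5759 -0.3611  0.0644]
 [ 0.5901 -0.321   0.0683]]
mid [ 0.58258588 -0.34100854  0.06683503]
```

View pics/w1.png

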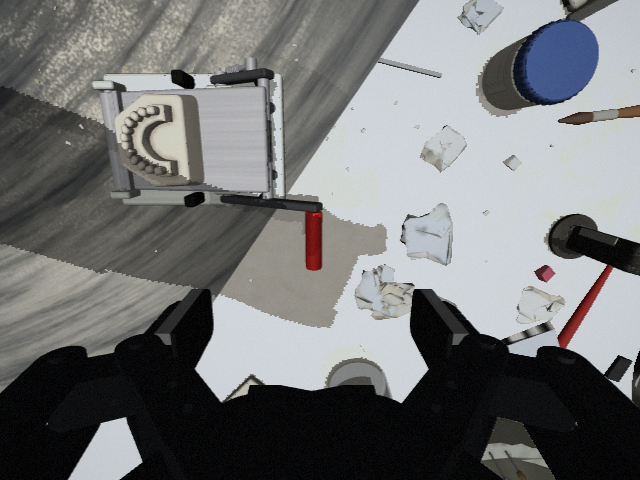

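Wrist view: the red bar runs vertically at (314,240), between the jaws, with the white rest's leg ending at its upper end (318,207). All three views agree within 2 mm. Now I'll descend and grip.

Call:
arm_command(commands=[[0, 0, 0, -1, 1, 40, 0], [0, 0, 0, -1, 1, 80, 0], [0, 0, 0, -1, 1, 107, 0], [0, 0, 0, -1, 1, 107, 0.3], [0, 0, 0, -1, 1, 107, 0.6], [0, 0, 0, -1, 1, 107, 0.8], [0, 0, 0, -1, 1, 107, 0.8], [0, 0, 0, -1, 1, 107, 0.8]])

```text
time_s: 3.25
ee_pos: [0.5819, -0.3457, 0.0648]
tcp_rot: [0.001, 0.766, 0.642, 0.0]
force: [0.8, -0.1, -0.4]
finger_gap: 0.017
```

Run:
```python
from h import *
s=r.state(); print(s['ee_pos'],s['force'],s['finger_gap'])
p=imaging.camera('wrist'); save(p,'w2')
p=imaging.camera('side'); save(p,'s2')
im=cv2.imread('pics/s2.png')[200:340,260:420]; cv2.imwrite('pics/s2z.png',cv2.resize(im,None,fx=4,fy=4))
```

```text
[ 0.58190396 -0.34567993  0.06481626] [ 0.7681401  -0.0861628  -0.37606882] 0.017028282377841052
```

View pics/w2.png

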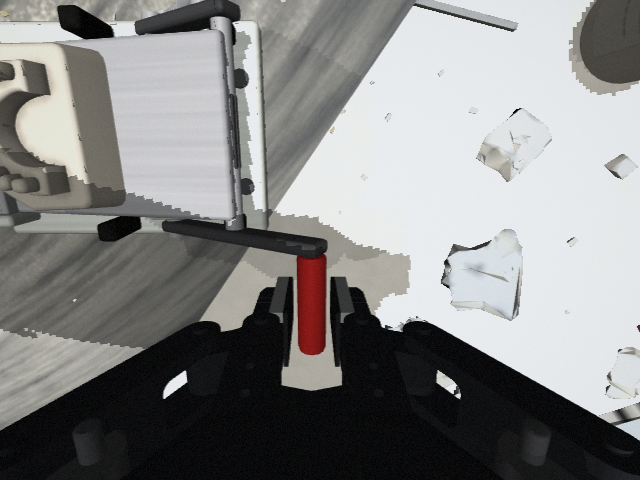

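View pics/s2z.png

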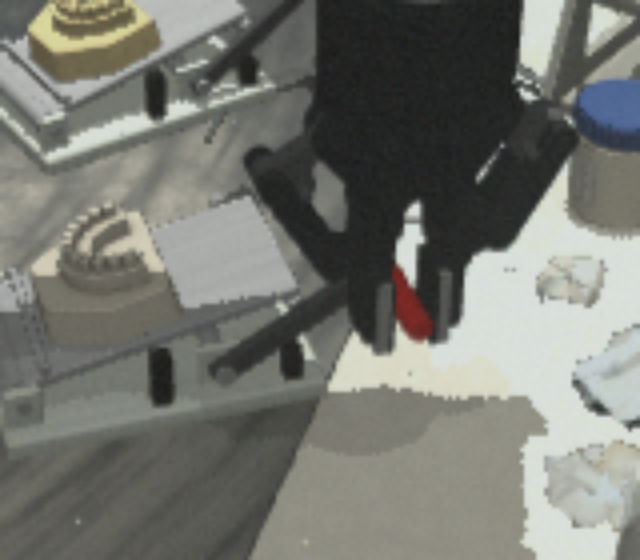

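The wrist view has the bar centred between the pads at (312,300), and the leg is clear of them. Closing, 3 mm lower.

Call:
arm_command(commands=[[0, 0, 0, 0, 0, 3, 0.8], [0, 0, 0, 0, 0, 3, 1], [0, 0, 0, 0, 0, 3, 1], [0, 0, 0, 0, 0, 3, 1], [0, 0, 0, 0, 0, 3, 1]])

```text
time_s: 3.85
ee_pos: [0.5819, -0.3453, 0.0603]
tcp_rot: [0.0, 0.766, 0.643, 0.0]
force: [5.1, -1.5, -2.4]
finger_gap: 0.0101
```

Run:
```python
from h import *
s=r.state(); print(s['ee_pos'],s['force'],s['finger_gap'],Q(s['tcp_rot']).round(3))
# tool y ~ +x_axle ; tool z down. arc relative to folded
for t in np.arange(0,1.76,0.15):
    a=np.pi/6+t
    print(round(t,2),'dy %.1f dz %.1f'%(80*(np.cos(a)-np.cos(np.pi/6)),-80*(np.sin(a)-.5)))
```

```text
[ 0.58189753 -0.34532209  0.06027923] [ 5.14062111 -1.49471415 -2.41429077] 0.010130564393006913 [[ 0.174  0.985  0.001]
 [ 0.985 -0.174 -0.   ]
 [ 0.     0.001 -1.   ]]
0.0 dy 0.0 dz 0.0
0.15 dy -6.8 dz -9.9
0.3 dy -14.9 dz -18.7
0.45 dy -24.3 dz -26.2
0.6 dy -34.7 dz -32.1
0.75 dy -45.9 dz -36.5
0.9 dy -57.5 dz -39.1
1.05 dy -69.5 dz -40.0
1.2 dy -81.5 dz -39.1
1.35 dy -93.1 dz -36.4
1.5 dy -104.3 dz -31.9
1.65 dy -114.6 dz -25.9
```

Call:
arm_command(commands=[[0, 0, 0, 0, -3, -5, 1], [0, 0, 0, 0, -7, -10, 1], [0, 0, 0, 0, -11, -14, 1], [0, 0, 0, 0, -15, -19, 1], [0, 0, 0, 0, -15, -19, 1]])

```text
time_s: 4.35
ee_pos: [0.5673, -0.3429, 0.0803]
tcp_rot: [0.001, 0.766, 0.643, 0.001]
force: [5.5, -0.0, 1.0]
finger_gap: 0.0097
```

Run:
```python
from h import *
s=r.state(); print(s['ee_pos'],s['force'],s['wrist_torque'],s['finger_gap'],Q(s['tcp_rot']).round(3))
p=imaging.camera('side'); save(p,'s3')
im=cv2.imread('pics/s3.png')[200:340,240:420]; cv2.imwrite('pics/s3z.png',cv2.resize(im,None,fx=4,fy=4))
```

```text
[ 0.56733464 -0.34286038  0.0803258 ] [ 5.5422283  -0.04409492  1.0256862 ] [-0.08319698 -1.20259184  0.05251807] 0.009734467255451724 [[ 0.174  0.985  0.002]
 [ 0.985 -0.174 -0.001]
 [-0.     0.002 -1.   ]]
```

View pics/s3z.png

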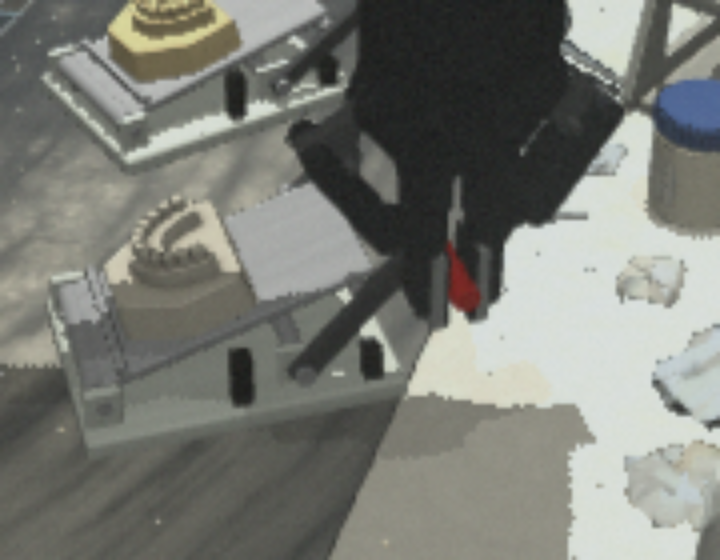

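The leg is rising with the grip, now at crop (460,280), and forces are low. Continuing along the arc.

Call:
arm_command(commands=[[0, 0, 0, 0, -4, -4, 1], [0, 0, 0, 0, -9, -8, 1], [0, 0, 0, 0, -14, -11, 1], [0, 0, 0, 0, -20, -13, 1], [0, 0, 0, 0, -25, -16, 1], [0, 0, 0, 0, -31, -18, 1], [0, 0, 0, 0, -37, -19, 1], [0, 0, 0, 0, -43, -20, 1], [0, 0, 0, 0, -43, -20, 1]])

```text
time_s: 5.3
ee_pos: [0.5275, -0.3361, 0.1032]
tcp_rot: [0.004, 0.766, 0.643, 0.002]
force: [8.1, 1.8, 19.4]
finger_gap: 0.0103
```

Run:
```python
from h import *
s=r.state(); print(s['ee_pos'],s['force'],s['wrist_torque'],s['finger_gap'],Q(s['tcp_rot']).round(3))
p=imaging.camera('side'); save(p,'s4')
im=cv2.imread('pics/s4.png')[200:340,240:420]; cv2.imwrite('pics/s4z.png',cv2.resize(im,None,fx=4,fy=4))
for t in np.arange(0.9,1.76,0.1):
    a=np.pi/6+t
    print(round(t,2),'dy %.1f dz %.1f'%(80*(np.cos(a)-np.cos(np.pi/6+.9)),-80*(np.sin(a)-np.sin(np.pi/6+.9))))
```

```text
[ 0.52750196 -0.33614896  0.10320586] [ 8.07214846  1.83355881 19.44968969] [ 0.42830439 -1.83580124  0.06283897] 0.01025404581897424 [[ 0.174  0.985  0.009]
 [ 0.985 -0.174 -0.003]
 [-0.002  0.009 -1.   ]]
0.9 dy 0.0 dz -0.0
1.0 dy -8.0 dz -0.8
1.1 dy -16.0 dz -0.8
1.2 dy -23.9 dz 0.1
1.3 dy -31.7 dz 1.7
1.4 dy -39.4 dz 4.1
1.5 dy -46.7 dz 7.2
1.6 dy -53.7 dz 11.1
1.7 dy -60.3 dz 15.6
```

View pics/s4z.png

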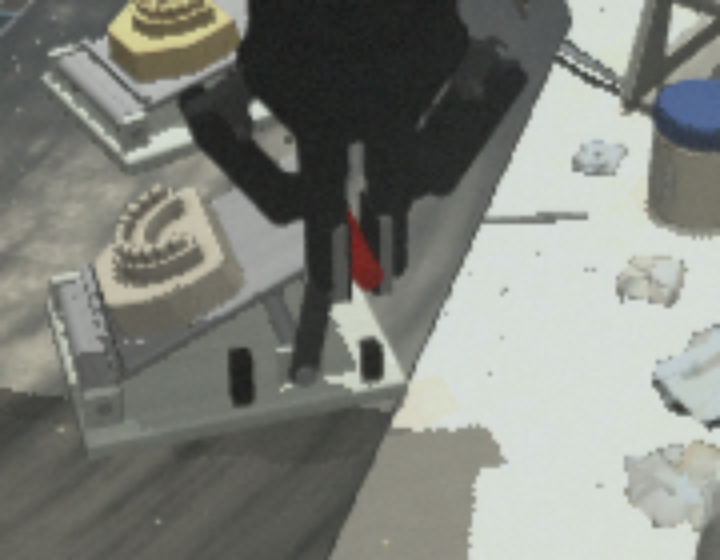

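Force is a modest +19 N in z, so the commanded arc is about 2 mm low. I'll raise it 2 mm and carry the leg over the top.

Call:
arm_command(commands=[[0, 0, 0, 0, -4, -2, 1], [0, 0, 0, 0, -8, -3, 1], [0, 0, 0, 0, -12, -3, 1], [0, 0, 0, 0, -16, -3, 1], [0, 0, 0, 0, -20, -2.5, 1], [0, 0, 0, 0, -24, -2, 1], [0, 0, 0, 0, -24, -2, 1]])

```text
time_s: 6.05
ee_pos: [0.5009, -0.3314, 0.1027]
tcp_rot: [0.001, 0.766, 0.642, 0.0]
force: [1.8, 0.6, 9.8]
finger_gap: 0.0095
```

Run:
```python
from h import *
s=r.state(); print(s['ee_pos'],s['force'],s['wrist_torque'],s['finger_gap'],Q(s['tcp_rot']).round(3))
x=np.array([.985,-.174]); print((s['ee_pos'][:2]-[.5256,-.2635])@x*1000)
```

```text
[ 0.50089224 -0.33142138  0.10268689] [1.75817626 0.57474834 9.76499521] [-0.06113111 -0.63758708  0.0534568 ] 0.009511028130310647 [[ 0.175  0.985  0.002]
 [ 0.985 -0.175 -0.001]
 [-0.001  0.002 -1.   ]]
-12.518827444649135
```

Call:
arm_command(commands=[[0, 0, 0, 0, -4, 0, 1], [0, 0, 0, 0, -8, 1, 1], [0, 0, 0, 0, -12, 2, 1], [0, 0, 0, 0, -16, 3.5, 1], [0, 0, 0, 0, -20, 5, 1], [0, 0, 0, 0, -24, 7, 1], [0, 0, 0, 0, -28, 9.5, 1], [0, 0, 0, 0, -31, 11.5, 1], [0, 0, 0, 0, -34, 13.5, 1], [0, 0, 0, 0, -34, 13.5, 1]])

```text
time_s: 7.05
ee_pos: [0.467, -0.3255, 0.088]
tcp_rot: [0.0, 0.766, 0.642, -0.0]
force: [-0.1, -3.2, 5.8]
finger_gap: 0.0099
```

Run:
```python
from h import *
s=r.state(); print(s['ee_pos'],s['force'],s['wrist_torque'],s['finger_gap'],Q(s['tcp_rot']).round(3))
x=np.array([.985,-.174]); d=(s['ee_pos'][:2]-[.5256,-.2635])@x; print(d*1000, np.arctan2(s['ee_pos'][2]-.022,d)-np.pi/6)
p=imaging.camera('side'); save(p,'s5')
im=cv2.imread('pics/s5.png')[200:340,240:420]; cv2.imwrite('pics/s5z.png',cv2.resize(im,None,fx=4,fy=4))
p=imaging.camera('wrist'); save(p,'w5')
```

```text
[ 0.46698701 -0.32547095  0.08800547] [-0.06458752 -3.22440148  5.77380556] [-0.65505111 -0.64631904  0.03728453] 0.009880507415973861 [[ 0.175  0.985  0.001]
 [ 0.985 -0.175 -0.001]
 [-0.001  0.001 -1.   ]]
-46.95084828579942 1.6654788750442258
```

View pics/s5z.png

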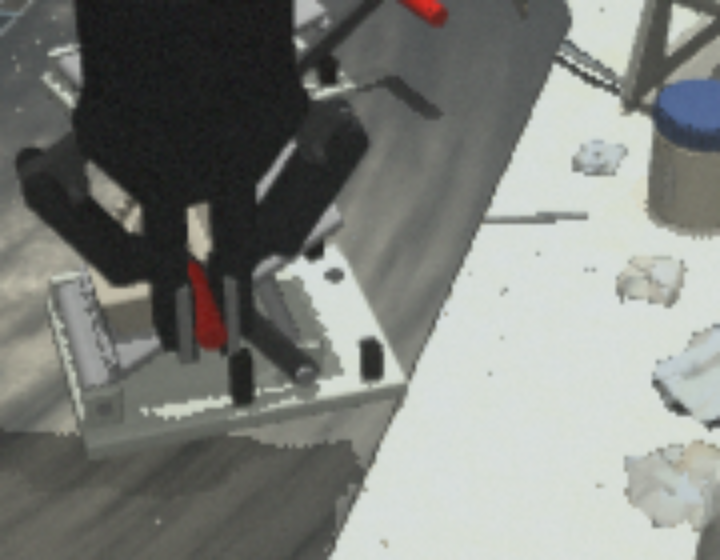

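View pics/w5.png

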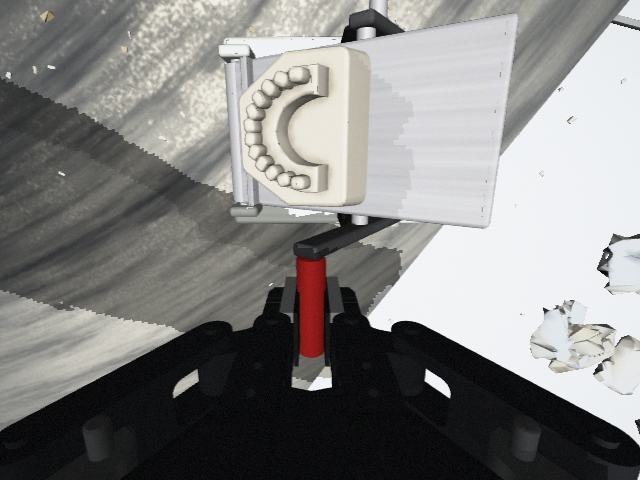

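The leg is over the middle at about 1.67 rad. I'll nudge it to the stop, then open partway and retreat.

Call:
arm_command(commands=[[0, 0, 0, 0, -1.5, 1, 1], [0, 0, 0, 0, -3, 2.5, 1], [0, 0, 0, 0, -3, 2.5, 1]])

```text
time_s: 7.45
ee_pos: [0.4651, -0.3252, 0.086]
tcp_rot: [0.001, 0.766, 0.643, 0.0]
force: [3.1, -2.7, 6.2]
finger_gap: 0.0098
```

Call:
arm_command(commands=[[0, 0, 0, 0, 0, 0, 0.8], [0, 0, 0, 0, 0, 0, 0.6], [0, 0, 0, 0, 0, 0, 0.6], [0, 0, 0, 0, 0, 0, 0.6], [0, 0, 0, 0, 0, 0, 0.6]])

```text
time_s: 7.95
ee_pos: [0.4638, -0.3243, 0.085]
tcp_rot: [-0.0, 0.766, 0.643, -0.0]
force: [-0.4, 0.3, -0.8]
finger_gap: 0.0343
```

Run:
```python
from h import *
s=r.state(); print(s['ee_pos'],s['force'],s['wrist_torque'],s['finger_gap'])
p=imaging.camera('wrist'); save(p,'w6')
```

```text
[ 0.46381725 -0.32425589  0.08496474] [-0.42094593  0.29820792 -0.84037416] [-6.29656236e-02 -1.23342349e-02 -1.66864045e-05] 0.034303391453936675
```

View pics/w6.png

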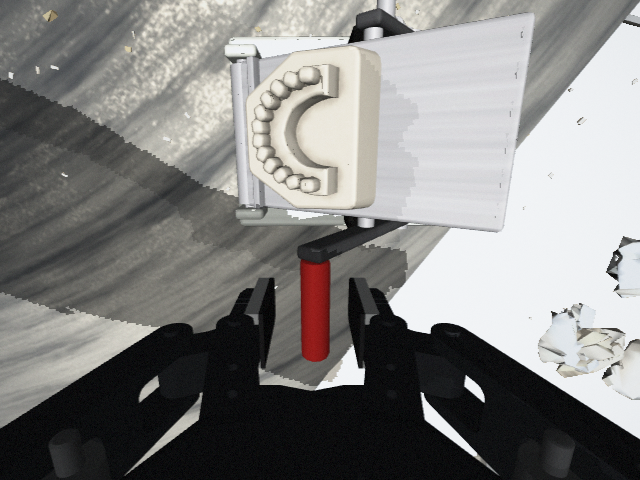

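The bar at (315,310) is free, with clear gaps on both sides, and the leg is holding over-centre. Going straight up, then away towards the robot.

Call:
arm_command(commands=[[0, 0, 0, 0, 0, -20, 0.6], [0, 0, 0, 0, 0, -50, 0.6], [0, 0, 0, 0, 0, -90, 0.6], [0, 0, 0, 0, 0, -130, 0.6], [0, 0, 0, -40, -20, -150, 0.6], [0, 0, 0, -80, -60, -160, 0.6], [0, 0, 0, -100, -100, -160, 0.6], [0, 0, 0, -100, -130, -160, 0.6], [0, 0, 0, -100, -130, -160, 0.6], [0, 0, 0, -100, -130, -160, 0.6]])

```text
time_s: 9.0
ee_pos: [0.3182, -0.4005, 0.2456]
tcp_rot: [0.0, 0.767, 0.642, 0.0]
force: [-0.4, 0.2, -0.1]
finger_gap: 0.0342
```

Run:
```python
from h import *
s=r.state(); print(s['time_s'],s['ee_pos'],s['force'])
X=np.array([.985,-.174,0]);ax=np.array([.5256,-.2635,.022])
for n,c in [('side',(300,260)),('scene',(330,270))]:
    p=imaging.camera(n); save(p,n+'9')
    for q in ['white_grip','tan_leg']:
        for d in imaging.masks_of(p,q)[:1]:
            f=p['frame'].astype(int); m=d['pixels']&(f[...,0]>80)&(f[...,1]<80)&(f[...,2]<80)
            w=pts(p,m); print(n,q,d['p'],d['box'],len(w),w.mean(0).round(4) if len(w) else '')
            if len(w) and q=='white_grip':
                k=np.median(w,0); print('angle',np.arctan2(k[2]-.004-.022,(k-ax)@X)-np.pi/6)
    im=cv2.imread(f'pics/{n}9.png')[c[1]-100:c[1]+100,c[0]-130:c[0]+130]; cv2.imwrite(f'pics/{n}9z.png',cv2.resize(im,None,fx=3,fy=3))
```

```text
9.0 [ 0.3182075  -0.40051655  0.24561699] [-0.37686049  0.19791033 -0.1230433 ]
side white_grip 0.94 [299.8, 279.9, 36.7, 30.7] 173 [ 0.4647 -0.3236  0.0868]
angle 1.7169519106522912
side tan_leg 0.52 [325.6, 208.8, 51.1, 30.9] 102 [ 0.6797 -0.1071  0.0611]
scene white_grip 0.56 [304.1, 326.4, 44.9, 74.1] 186 [ 0.4667 -0.3214  0.0888]
angle 1.7017992847850922
scene tan_leg 0.96 [346.3, 218.8, 54.4, 37.3] 112 [ 0.6771 -0.1094  0.0655]
```

View pics/side9z.png

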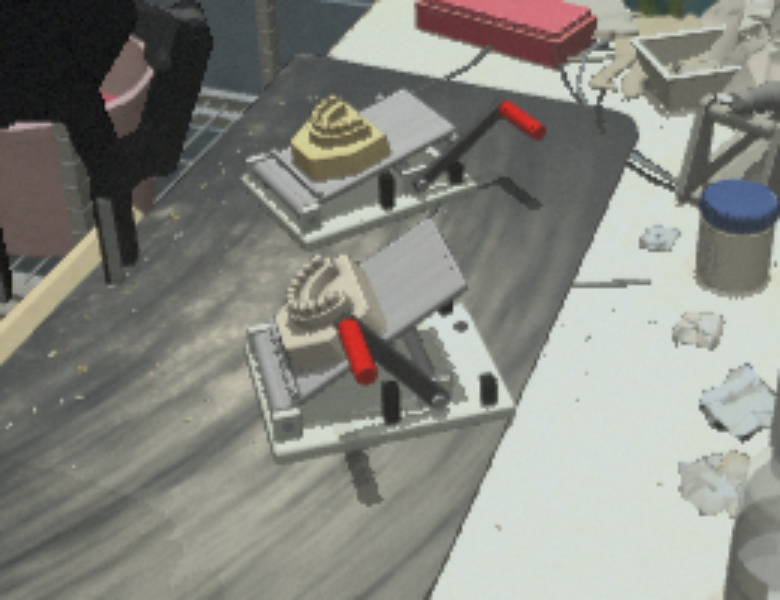

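View pics/scene9z.png

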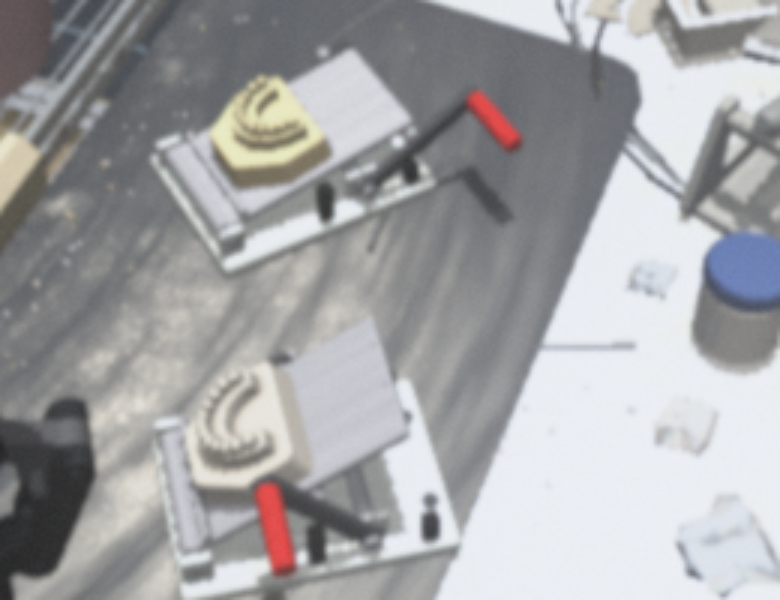

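Both views show the white leg locked over towards the robot at 1.70–1.72 rad, with the plate sloped. The tan rest is still folded and the arm is clear.

```bash
python3 -c "
from rig import r
print(r.sign_off())"
```

```text
the job is handed in; nothing more can be done
None
```

The white cast's rest is propped up and the job is handed in. I gripped its red bar, swung the leg up and over towards the robot to its stop, let go and backed the arm away.

- **White leg:** the last side and scene pictures put it at 1.72 and 1.70 rad, against 1.71 when locked. The plate stands sloped on it, and the leg stayed put after I released it.
- **Tan rest:** it is still folded. Its grip is within about 5 mm of its first measured position; the side view differs most, 5 mm lower in height, probably because the network's mask was loose (0.52 confidence).
- **Forces and time:** the highest wrist force I read was about 21 N, sampled only at the end of each move. That came near the top of the arc, where my path ran about 2 mm low; I corrected it. The arm was touching nothing at the end, and the robot's clock was at about 9 s, well under the 29 s limit.

No check failed.

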